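Let a lemon out of the feeder with its lever

TASK

Push the lemon feeder's black lever pad all the way down with the fingertips so that its lid lifts fully and the lemon rolls out into the blue bowl, then let the lever come up slowly under the fingers so that the lid eases shut without slamming. Work the lid by the lever only: do not touch the lid or the lemon, do not lift or shift the bowl, and leave the other kitchen things where they stand. Finish with the lid closed, the lemon in the bowl and the hand clear.

Things in the scene. Friction and masses are not known exactly. Their poses are not given: they have to be found in the camera images.
- hopper: lemon feeder, fixed: a steel stand 100 mm wide (x) with an open-topped sloping lane 262 mm long, walls up to 169 mm, linkage up to 240 mm above the table. Origin on the table under the stand; +y points from the outlet (lid end, at y = -121 mm) to the lever end; the bowl stands before the outlet on its -y side
- lever_pad (a point): centre of the upper face of the lever's black pad, 50 x 50 x 10 mm, at the end of a flat arm sticking out of the feeder's +y end. At rest the arm points 0.25 rad upward and the face is about 222 mm above the table; all the way down it points 0.25 rad downward, 64 mm lower and less than 5 mm to the side
- lever (a joint): lever angle in rad: 0 at rest (pad up), 0.5 all the way down at a firm stop. The pivot lies across the lane at feeder y = 90, 185 mm above the table, 130 mm from the pad. A spring pushes the pad back up with about 4 N at rest, 8 N all the way down
- lid (a joint): angle in rad of the feeder's lid, linked to the lever (2.2 times its angle): 0 shut, 1.1 fully lifted. An aluminium flap 90 x 82 mm hinged along its top edge over the outlet, 172 mm above the table; the lower edge swings out over the bowl and up. If the lever is let go the spring slams the lid
- lid_edge (a point): middle of the lid's lower edge
- lemon: the lemon, loose, 52 mm thick and 74 mm long, about 100 g; origin at its centre, x along its length; at the start it lies in the lane against the inside of the lid and rolls out by itself when the lid is lifted
- bowl: blue ceramic bowl standing loose under the outlet, 150 mm across and 55 mm high; origin at the centre of its underside
- grater: steel box grater, loose, 90 x 66 mm, 196 mm high with its handle; origin at the centre of its underside. To be left alone
- squeezer: white plastic lemon squeezer with a lever arm on top, loose, about 150 x 96 mm, 95 mm high; origin at the centre of its underside. To be left alone
- pestle: wooden pestle lying down, 165 mm long (along its x), 36 mm thick; origin on the table under its middle. To be left alone
- pan_lid: small round aluminium lid lying on the table, 110 mm across, 28 mm high with its knob; origin at the centre of its underside. To be left alone
- salt_jar: glass jar, 56 mm across, 85 mm high; origin at the centre of its underside. To be left alone
There are look-alikes about, which are no part of the job. There is more than one size of the lemon; the job needs the smaller. What is shaped like the bowl but pink is not meant.

How it is judged:
By the outcome, as a careful person would: the job done as asked, in the order asked, and still so for the second after the job is handed in, with the robot touching nothing.
It also fails if it takes over 38 s, if anything falls off the work surface, if the arm or the gripper's body presses on something with over 40 N, if the wrist force passes 120 N, or if a joint passes its speed limit or range.

ROBOT

A 6-joint arm with a two-finger parallel gripper is mounted at the origin on the work surface. World frame = base frame: x ahead of the robot, y to its left, z up, the work surface at z = 0. Lengths are in m, angles in rad, forces in N, time in s.
With the tool pointing down it reaches from about 0.4 to 0.825 m from the base axis. Payload 7 kg.
Tool frame: the origin (TCP) lies between the finger pads; the fingertips stand 22 mm ahead of it and the grasp point (between the pads) lies 3 mm ahead of it; z points along the fingers, y is the direction in which the jaws open and shut (so a half turn about z gives the same grasp; the last joint's range is limited). The gripper opens to 88 mm and grips with 3 to 60 N. Pads are 19 mm wide; open, the fingers measure 130 mm over their backs; the gripper's body (78 mm by 193 mm) begins 47 mm behind the grasp point.
Start: joints at [-0.827, 0.359, 0.012, 0, -1.224, -0.288], TCP at [0.297, -0.606, 0.249] pointing down, gripper open.
Joint ranges: [-3.07, 3.07], [-1.43, 2.12], [-1.02, 1.25], [-3.03, 1.67], [-3.05, -0], [-3.03, 3.03]. Speed limits (rad/s): [2.39, 2.39, 3.01, 3.14, 3.14, 3.14].

INTERFACE

Orientations are given as [roll, pitch, yaw] about the fixed x, y, z axes, in that order (R = Rz(yaw) Ry(pitch) Rx(roll)).
In Python, from station import arm, optics gives the robot as it stands. The module is installed in compiled form; this text tells all that it offers.
- The arm moves only by the tool jog_arm, never from a script. Its argument "motion" is a list that holds one entry, the list of rows, each a list of 7 numbers: the shift along the tool's x, y, z in m, then the turn, a rotation vector about the tool's x, y, z in degrees, then the finger opening in m, from 0 to 0.0876. In form: [[[x, y, z, rx, ry, rz, grip], ...]]. A call has 1 to 8 rows; each row is the pose to reach, as a shift and turn from the pose measured when the call began, along the tool's axes at that moment; what a row does not reach only later rows make up. A row lasts 1/10 s, in which the tool goes at most 50 mm and 8.59 degrees, less where a joint would pass 70% of its speed; a pose out of reach is approached as far as the arm can. A call with a gripper value outside its range is refused whole. The fingers move at their own pace and stop on an object; "newtons" is the grip in N (left out, the last holds). Time passes only in rows, so rows that repeat a pose let the fingers close. It gives the time, the measured TCP pose, the force and the opening at its end, in the units of the state.
- arm.get_state(): the state, without advancing time (a new reading comes with each control period).
- optics.grab_frame(name): name is "scene" or "side" or "wrist"; returns the picture (384x512x3 uint8, red, green, blue); there is no depth.
- optics.camera_model(name): a dict with "mtx" (3x3 intrinsics, pixels), "R" (3x3) and "t" (3): a world point X has camera coordinates R X + t; the wrist camera has in their place "mount" (4x4, takes a point from camera to tool coordinates, whose origin is the TCP and whose axes are the flange's). Camera axes: x right, y down, z forward; pixel columns grow to the right and rows downward; lengths in m; the calibration is good to about 2 mm. A picture is of the moment at which its call begins: read the wrist's pose just before it. camera_model takes no time and is no camera call.
- arm.job_done(): hands the job in, once; it reports no verdict.
The state is a dict: "t": time; "q": joint angles; "qd": joint speeds; "joint_efforts": joint torques, N m; "eef_pos": TCP position; "ee_rot": TCP orientation; "force": force on the tool from outside, world axes, zero at the start; "moment": the same for the moment, N m; "width": finger opening in m.
Only numpy, scipy, OpenCV 4.12 (cv2) and the standard library are available. Lean on these libraries where they do the work, as an engineer would, in place of code of your own. Each camera call takes 0.05 s, during which the arm holds its last target.

## Working session

There is one attempt and no reset: what is moved stays moved. The work goes in short steps, Python scripts to look and compute and a tool call to move; the robot and the scene stay as the last step left them, time stands still between calls to the robot, and variables do not carry over. Pictures are saved under pics/ and viewed, and the job is handed in when it is done.

Besides the shell and the picture viewer there is one more tool, called after ">>>" as name(argument=value, ...), one argument or row to a line, values as JSON. jog_arm: Moves the arm, as the interface text tells. Its arguments: {"type":"object","properties":{"motion":{"type":"array","items":{"type":"array","items":{"type":"array","items":{"type":"number"}}}},"newtons":{"type":"number"}},"required":["motion"]}

```bash
mkdir -p pics
python3 - <<'E'
from station import arm, optics
import cv2
s=arm.get_state();print(s)
for n in("scene","side"):
    cv2.imwrite(f"pics/{n}0.png",cv2.resize(optics.grab_frame(n)[...,::-1],(800,600),interpolation=cv2.INTER_CUBIC))
    m=optics.camera_model(n);print(n,m)
E
```

```text
{'t': 0.0, 'q': array([-8.26903742e-01,  3.59356809e-01,  1.10707136e-02, -3.65926629e-04,
       -1.22411477e+00, -2.88058649e-01]), 'qd': array([ 1.01450357e-03,  9.31463359e-04,  6.05023990e-04, -6.10658095e-05,
       -1.05194338e-03, -1.15522250e-03]), 'joint_efforts': array([-2.06936024e-04, -5.82725823e+01,  2.93055815e+01,  6.99714750e+00,
        6.93383030e-03, -1.37544289e-04]), 'eef_pos': array([ 0.29689828, -0.60568871,  0.24764444]), 'ee_rot': array([ 3.13995649e+00, -1.26057175e-04, -2.68588323e+00]), 'force': array([-0.58971173,  0.21579581, -0.61388974]), 'moment': array([ 0.02808921, -0.02742244, -0.04061233]), 'width': 0.08746981096089998}
scene {'mtx': array([[408.55265681,   0.        , 265.21747836],
       [  0.        , 408.55265681, 191.68939294],
       [  0.        ,   0.        ,   1.        ]]), 'R': array([[-0.52733639,  0.84933718, -0.02329568],
       [ 0.51902982,  0.30030545, -0.80026538],
       [-0.67269932, -0.43410021, -0.59919331]]), 't': array([ 0.43046245, -0.13399222,  1.65744886])}
side {'mtx': array([[383.55090919,   0.        , 254.22667364],
       [  0.        , 383.55090919, 194.61659385],
       [  0.        ,   0.        ,   1.        ]]), 'R': array([[-0.96919111, -0.2456324 , -0.01825686],
       [-0.17460283,  0.73742538, -0.65247043],
       [ 0.17373095, -0.62918084, -0.75759424]]), 't': array([0.48612837, 0.28779584, 1.06449052])}
```

View pics/scene0.png

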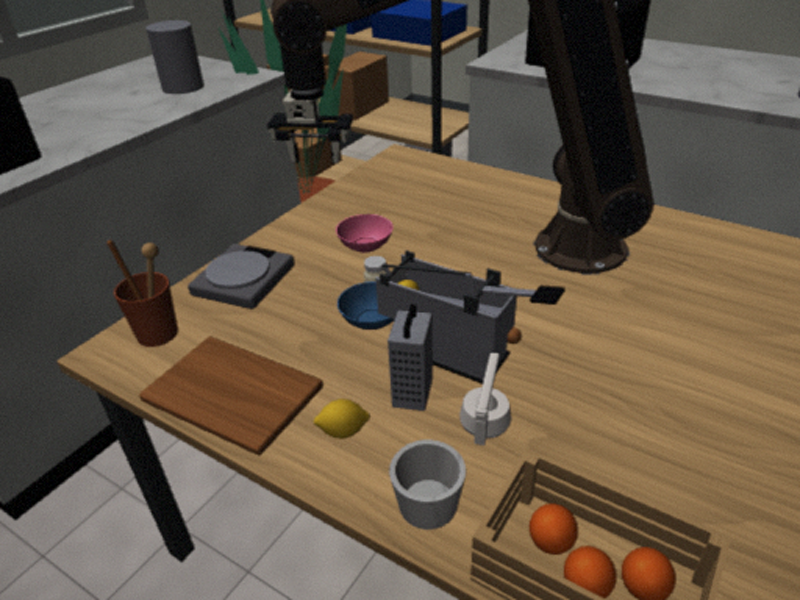

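View pics/side0.png

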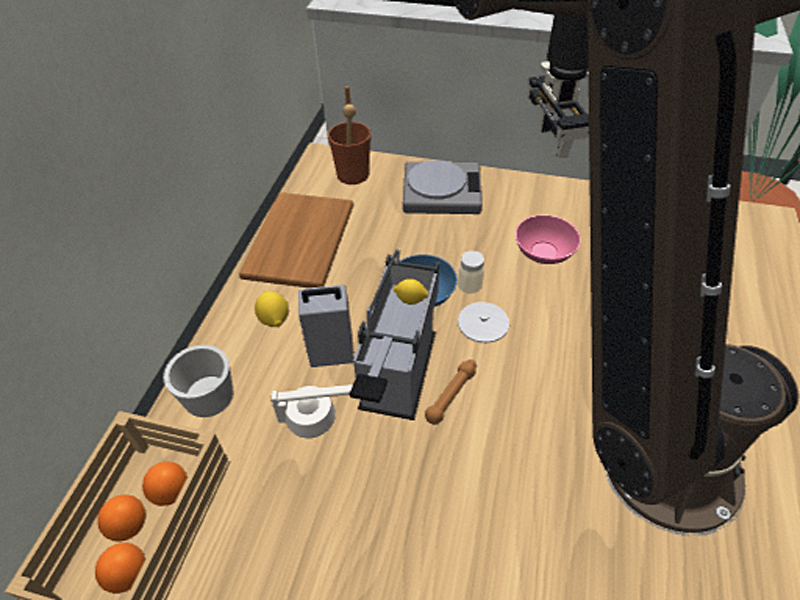

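The scene view shows the black pad at about (547,295) and the side view at about (369,387), in 800-wide pixels. The feeder's outlet and the blue bowl are on the far side from the lever. I'll zoom in and triangulate.

```bash
cat > h.py <<'E'
from station import arm, optics
import cv2, numpy as np
def P(n):
    m=optics.camera_model(n); return m["mtx"]@np.c_[m["R"],m["t"]]
def tri(a,b):
    X=cv2.triangulatePoints(P("scene"),P("side"),np.array(a,float).T.copy(),np.array(b,float).T.copy()); return (X[:3]/X[3]).T
def pad(img,lo,hi):
    x0,y0=lo;x1,y1=hi
    g=img[y0:y1,x0:x1].max(axis=2)
    m=(g<45).astype(np.uint8)
    n,l,s,c=cv2.connectedComponentsWithStats(m)
    return m,s,c+np.array(lo)
E
python3 - <<'E'
from h import *
a=cv2.imread("pics/scene0.png");b=cv2.imread("pics/side0.png")
A=optics.grab_frame("scene");B=optics.grab_frame("side")
ca=A[170:245,225:375];cb=B[150:280,210:310]
cv2.imwrite("pics/c1.png",cv2.resize(ca[...,::-1],None,fx=5,fy=5,interpolation=cv2.INTER_CUBIC))
cv2.imwrite("pics/c2.png",cv2.resize(cb[...,::-1],None,fx=4.5,fy=4.5,interpolation=cv2.INTER_CUBIC))
for I,lo,hi in((A,(335,178),(370,200)),(B,(220,235),(252,262))):
    m,s,c=pad(I,lo,hi);print(s,c)
    k=np.argmax(s[1:,4])+1
E
```

```text
[[  0   0  35  22 598]
 [  5   5  21  12 172]] [[352.6270903  188.51672241]
 [349.81976744 188.44186047]]
[[  0   0  32  27 543]
 [ 23   3   1   1   1]
 [  4   4  24  19 303]
 [  9  23  10   4  17]] [[235.52117864 247.57826888]
 [243.         238.        ]
 [235.60726073 248.09570957]
 [232.47058824 260.35294118]]
```

View pics/c1.png

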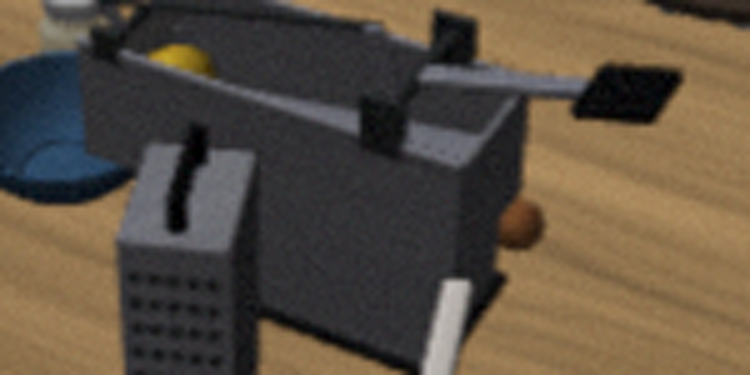

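View pics/c2.png

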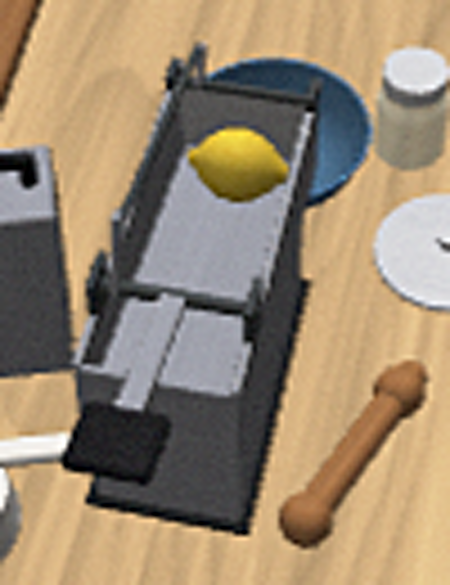

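Run:
```python
from h import *
S=lambda x,y:(x/5+225,y/5+170)
D=lambda x,y:(x/4.5+210,y/4.5+150)
print(tri([(349.8,188.0)],[(235.6,247.6)]))
print(tri([S(423,73)],[D(172,298)]))
# pad corners: outer/inner
# scene TL=(605,65) is base-side? 
sc=[S(605,65),S(683,68),S(650,119),S(575,115)]
sd=[D(168,412),D(152,470),D(67,455),D(85,402)]
for k in range(4):
    X=tri(sc,sd[k:]+sd[:k]);print(k,X.round(3).tolist())
```

```text
[[0.51877423 0.0984343  0.2182127 ]]
[[ 0.52056189 -0.02387693  0.18688374]]
0 [[0.496, 0.076, 0.215], [0.493, 0.12, 0.227], [0.54, 0.12, 0.222], [0.543, 0.078, 0.211]]
1 [[0.497, 0.089, 0.207], [0.532, 0.134, 0.254], [0.538, 0.109, 0.23], [0.503, 0.061, 0.182]]
2 [[0.538, 0.105, 0.236], [0.53, 0.123, 0.261], [0.5, 0.093, 0.203], [0.504, 0.074, 0.174]]
3 [[0.535, 0.093, 0.242], [0.493, 0.109, 0.236], [0.5, 0.105, 0.193], [0.545, 0.091, 0.205]]
```

Both views agree on a pad centre near (0.518, 0.098, 0.220), with the feeder axis along +y. I'll rise, close the fingers, move over the pad and turn the jaws along x. That shift is (−0.508, +0.535) in tool x and y, with a −64° turn.

>>> jog_arm(
  motion=[
    [[0,0,-0.05,0,0,-8,0],[-0.02,0.02,-0.1,0,0,-16,0],[-0.05,0.055,-0.13,0,0,-24,0],[-0.08,0.09,-0.13,0,0,-32,0],[-0.112,0.124,-0.13,0,0,-40,0],[-0.145,0.157,-0.13,0,0,-48,0],[-0.178,0.19,-0.13,0,0,-56,0],[-0.21,0.222,-0.13,0,0,-64,0]],
  ],
  newtons=20,
)

```text
t: 1.0
eef_pos: [0.3879, -0.3123, 0.3783]
ee_rot: [-3.142, 0.001, -1.563]
force: [2.1, -0.1, 0.1]
width: 0.0291
```

```bash
cat >> h.py <<'E'
from scipy.spatial.transform import Rotation as Ro
def to(goal,yaw=-np.pi/2):
    s=arm.get_state();R=Ro.from_euler('xyz',s['ee_rot'])
    d=R.inv().apply(np.array(goal)-s['eef_pos']); r=(R.inv()*Ro.from_euler('xyz',[np.pi,0,yaw])).as_rotvec(degrees=True)
    print('t',round(s['t'],2),'pos',s['eef_pos'].round(4),'rpy',s['ee_rot'].round(3),'F',s['force'].round(2),'w',round(s['width'],4));print('shift',d.round(4),'turn',r.round(2))
E
python3 -c "
from h import *
to([0.518,0.098,0.38])"
```

```text
t 1.0 pos [ 0.3879 -0.3123  0.3783] rpy [-3.142e+00  1.000e-03 -1.563e+00] F [ 2.05 -0.13  0.11] w 0.0291
shift [-0.4093 -0.1332 -0.0013] turn [-0.    0.05  0.44]
```

>>> jog_arm(
  motion=[
    [[-0.045,-0.015,0,0,0,0.4,0],[-0.09,-0.03,0,0,0,0.4,0],[-0.135,-0.044,0,0,0,0.4,0],[-0.18,-0.059,0,0,0,0.4,0],[-0.225,-0.073,0,0,0,0.4,0],[-0.27,-0.088,0,0,0,0.4,0],[-0.315,-0.103,0,0,0,0.4,0],[-0.35,-0.114,0,0,0,0.4,0]],
  ],
)

```text
t: 1.8
eef_pos: [0.4995, 0.0411, 0.3786]
ee_rot: [-3.141, 0.001, -1.569]
force: [0.3, -0.3, -0.0]
width: 0.0006
```

```bash
python3 -c "
from h import *
to([0.518,0.098,0.30])"
```

```text
t 1.8 pos [0.4995 0.0411 0.3786] rpy [-3.141e+00  1.000e-03 -1.569e+00] F [ 0.33 -0.3  -0.01] w 0.0006
shift [-0.0568 -0.0186  0.0787] turn [-0.01  0.07  0.11]
```

>>> jog_arm(
  motion=[
    [[-0.03,-0.01,0.01,0,0,0,0],[-0.057,-0.0185,0.04,0,0,0,0],[-0.057,-0.0185,0.079,0,0,0,0],[-0.057,-0.0185,0.079,0,0,0,0],[-0.057,-0.0185,0.079,0,0,0,0]],
  ],
)

```text
t: 2.3
eef_pos: [0.5179, 0.0978, 0.3004]
ee_rot: [3.141, -0.0, -1.569]
force: [0.6, -0.7, 0.6]
width: 0.0005
```

```bash
python3 -c "
from h import *
to([0.518,0.098,0.25])
A=optics.grab_frame('scene');B=optics.grab_frame('side')
c=lambda I,x0,x1,y0,y1:cv2.resize(I[y0:y1,x0:x1,::-1],(400,400),interpolation=cv2.INTER_CUBIC)
cv2.imwrite('pics/d1.png',np.hstack([c(A,270,400,110,240),c(B,190,320,150,280)]))"
```

```text
t 2.3 pos [0.5179 0.0978 0.3004] rpy [ 3.141 -0.    -1.569] F [ 0.56 -0.65  0.57] w 0.0005
shift [-0.0002 -0.0001  0.0504] turn [ 0.02 -0.01  0.12]
```

View pics/d1.png

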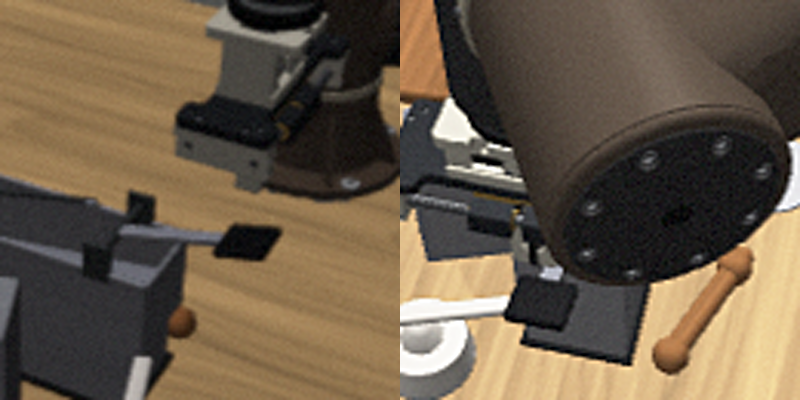

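The fingers hang above the pad in both views, at (255,188) against the pad at (248,243) in the scene crop. Now I'll descend to contact and start pressing.

>>> jog_arm(
  motion=[
    [[0,0,0.025,0,0,0,0],[0,0,0.045,0,0,0,0],[0,0,0.052,0,0,0,0],[0,0,0.058,0,0,0,0],[0,0,0.064,0,0,0,0],[0,0,0.07,0,0,0,0],[0,0,0.076,0,0,0,0]],
  ],
)

```text
t: 3.1
eef_pos: [0.5201, 0.0988, 0.227]
ee_rot: [-3.135, 0.003, -1.569]
force: [-0.2, 2.6, 5.2]
width: 0.0
```

>>> jog_arm(
  motion=[
    [[0,0,0.007,0,0,0,0],[0,0,0.014,0,0,0,0],[0,0,0.021,0,0,0,0],[0,0,0.028,0,0,0,0],[0,0,0.034,0,0,0,0],[0,0,0.039,0,0,0,0],[0,0,0.042,0,0,0,0]],
  ],
)

```text
t: 3.8
eef_pos: [0.5206, 0.098, 0.185]
ee_rot: [-3.135, 0.001, -1.568]
force: [-0.5, -3.6, 9.8]
width: 0.0005
```

```bash
python3 -c "
from h import *
to([0.518,0.098,0.18])
A=optics.grab_frame('scene');B=optics.grab_frame('side')
c=lambda I,x0,x1,y0,y1:cv2.resize(I[y0:y1,x0:x1,::-1],(400,400),interpolation=cv2.INTER_CUBIC)
cv2.imwrite('pics/e1.png',np.hstack([c(A,210,370,110,270),c(B,190,320,150,280)]))"
```

```text
t 3.8 pos [0.5206 0.098  0.185 ] rpy [-3.135e+00  1.000e-03 -1.568e+00] F [-0.54 -3.56  9.81] w 0.0005
shift [-0.      0.0026  0.005 ] turn [-0.36  0.08  0.14]
```

View pics/e1.png

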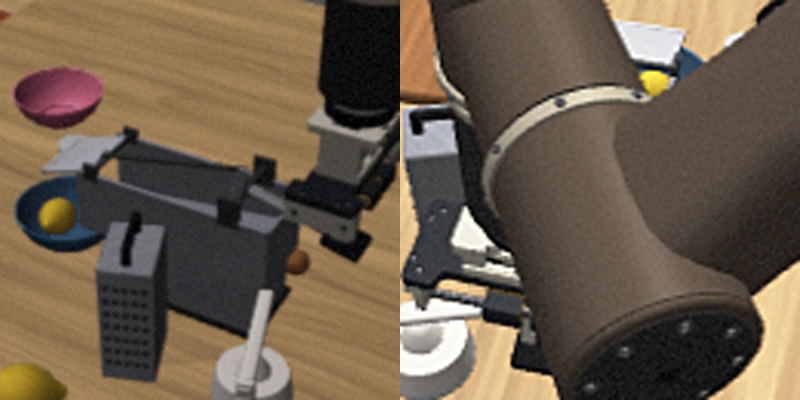

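The lid is lifted at (85,155) and the lemon is already in the blue bowl at (57,215). The force is still only at spring level, so I'll push on to the firm stop.

>>> jog_arm(
  motion=[
    [[0,0,0.003,0,0,0,0],[0,0,0.005,0,0,0,0],[0,0,0.006,0,0,0,0],[0,0,0.006,0,0,0,0]],
  ],
)

```text
t: 4.3
eef_pos: [0.5209, 0.0972, 0.1819]
ee_rot: [-3.134, -0.0, -1.567]
force: [-11.3, -2.0, 29.8]
width: 0.0004
```

The stop is reached: force jumped to 30 N at TCP z = 0.182, as predicted. I'll look, then ease up.

```bash
python3 -c "
from h import *
A=optics.grab_frame('scene')
c=lambda I,x0,x1,y0,y1:cv2.resize(I[y0:y1,x0:x1,::-1],(600,600),interpolation=cv2.INTER_CUBIC)
cv2.imwrite('pics/f1.png',c(A,210,370,110,270))"
```

```text
(no output)
```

View pics/f1.png

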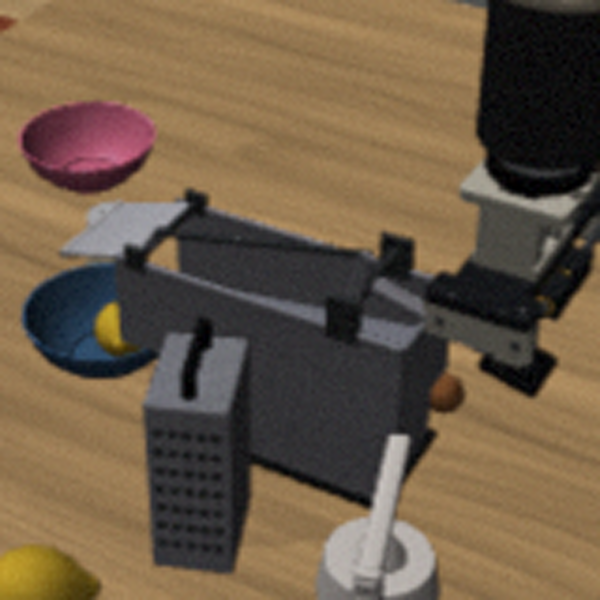

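>>> jog_arm(
  motion=[
    [[0,0,0,0,0,0,0],[0,0,0,0,0,0,0],[0,0,-0.002,0,0,0,0],[0,0,-0.004,0,0,0,0],[0,0,-0.006,0,0,0,0],[0,0,-0.008,0,0,0,0],[0,0,-0.01,0,0,0,0],[0,0,-0.012,0,0,0,0]],
  ],
)

```text
t: 5.15
eef_pos: [0.5208, 0.0982, 0.194]
ee_rot: [-3.133, 0.001, -1.567]
force: [-3.1, 7.1, 5.4]
width: 0.0006
```

The lid is fully up and the lemon is inside the bowl at (120,330). Now I'll keep easing up.

>>> jog_arm(
  motion=[
    [[0,0,-0.002,0,0,0,0],[0,0,-0.004,0,0,0,0],[0,0,-0.006,0,0,0,0],[0,0,-0.008,0,0,0,0],[0,0,-0.01,0,0,0,0],[0,0,-0.012,0,0,0,0],[0,0,-0.014,0,0,0,0],[0,0,-0.016,0,0,0,0]],
  ],
)

```text
t: 5.95
eef_pos: [0.5208, 0.0988, 0.2101]
ee_rot: [-3.133, 0.002, -1.567]
force: [-1.4, 4.8, 5.9]
width: 0.0006
```

>>> jog_arm(
  motion=[
    [[0,0,-0.002,0,0,0,0],[0,0,-0.004,0,0,0,0],[0,0,-0.006,0,0,0,0],[0,0,-0.008,0,0,0,0],[0,0,-0.01,0,0,0,0],[0,0,-0.012,0,0,0,0],[0,0,-0.013,0,0,0,0],[0,0,-0.014,0,0,0,0]],
  ],
)

```text
t: 6.75
eef_pos: [0.5206, 0.0983, 0.2241]
ee_rot: [-3.133, 0.002, -1.567]
force: [1.3, -3.7, 3.8]
width: 0.0002
```

```bash
python3 -c "
from h import *
to([0.518,0.098,0.244])"
```

```text
t 6.75 pos [0.5206 0.0983 0.2241] rpy [-3.133e+00  2.000e-03 -1.567e+00] F [ 1.34 -3.66  3.78] w 0.0002
shift [ 0.0002  0.0024 -0.0199] turn [-0.49  0.09  0.22]
```

>>> jog_arm(
  motion=[
    [[0,0,-0.0015,0,0,0,0],[0,0,-0.003,0,0,0,0],[0,0,-0.0045,0,0,0,0],[0,0,-0.006,0,0,0,0],[0,0,-0.0075,0,0,0,0],[0,0,-0.009,0,0,0,0],[0,0,-0.0105,0,0,0,0],[0,0,-0.012,0,0,0,0]],
  ],
)

```text
t: 7.55
eef_pos: [0.5204, 0.0983, 0.2361]
ee_rot: [-3.133, 0.002, -1.567]
force: [-0.5, -3.0, 2.8]
width: 0.0005
```

>>> jog_arm(
  motion=[
    [[0,0,-0.001,0,0,0,0],[0,0,-0.002,0,0,0,0],[0,0,-0.003,0,0,0,0],[0,0,-0.004,0,0,0,0],[0,0,-0.005,0,0,0,0],[0,0,-0.006,0,0,0,0],[0,0,-0.007,0,0,0,0],[0,0,-0.008,0,0,0,0]],
  ],
)

```text
t: 8.35
eef_pos: [0.5203, 0.0983, 0.2441]
ee_rot: [-3.133, 0.002, -1.567]
force: [0.2, -2.2, 2.7]
width: 0.0006
```

>>> jog_arm(
  motion=[
    [[0,0,-0.001,0,0,0,0],[0,0,-0.002,0,0,0,0],[0,0,-0.003,0,0,0,0],[0,0,-0.004,0,0,0,0],[0,0,-0.005,0,0,0,0],[0,0,-0.006,0,0,0,0],[0,0,-0.007,0,0,0,0],[0,0,-0.008,0,0,0,0]],
  ],
)

```text
t: 9.15
eef_pos: [0.5202, 0.0983, 0.2522]
ee_rot: [-3.134, 0.002, -1.567]
force: [-0.0, 0.1, -0.0]
width: 0.0009
```

Force has gone to zero, so the fingers are off the pad. I'll lift clear and check.

>>> jog_arm(
  motion=[
    [[0,0,-0.01,0,0,0,0],[0,0,-0.04,0,0,0,0],[0.03,0,-0.08,0,0,0,0],[0,0,-0.12,0,0,0,0],[-0.04,0.03,-0.13,0,0,0,0],[-0.08,0.06,-0.13,0,0,0,0],[-0.11,0.09,-0.13,0,0,0,0],[-0.11,0.09,-0.13,0,0,0,0]],
  ],
)

```text
t: 9.95
eef_pos: [0.4261, 0.2105, 0.383]
ee_rot: [-3.132, 0.004, -1.562]
force: [0.5, -0.3, 0.9]
width: 0.0005
```

```bash
python3 -c "
from h import *
to([0.518,0.098,0.244])
A=optics.grab_frame('scene');B=optics.grab_frame('side')
c=lambda I,x0,x1,y0,y1:cv2.resize(I[y0:y1,x0:x1,::-1],(400,400),interpolation=cv2.INTER_CUBIC)
cv2.imwrite('pics/g1.png',np.hstack([c(A,200,370,110,280),c(B,190,320,140,270)]))
for I,lo,hi in((A,(335,178),(370,200)),):
    m,s,q=pad(I,lo,hi);print(s,q)
"
```

```text
t 9.95 pos [0.4261 0.2105 0.383 ] rpy [-3.132  0.004 -1.562] F [ 0.48 -0.28  0.94] w 0.0005
shift [ 0.1138 -0.0896  0.1393] turn [-0.53  0.23  0.49]
[[  0   0  35  22 593]
 [  5   5  21  12 177]] [[352.66610455 188.48397976]
 [349.76836158 188.55367232]]
```

View pics/g1.png

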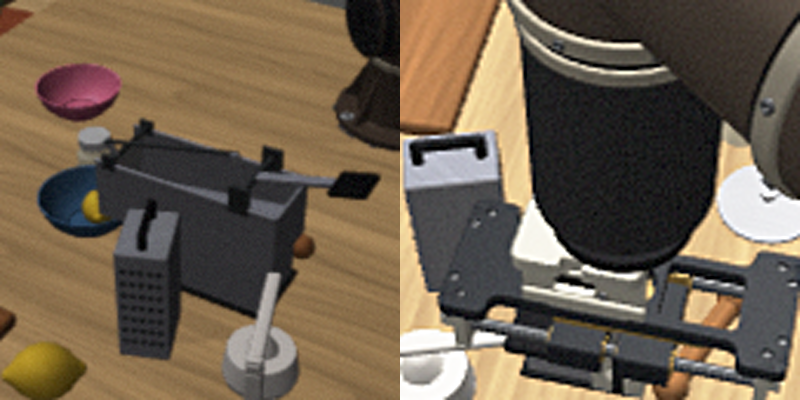

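The pad is back at its starting pixel (349.8,188.5), the lid is shut and the lemon is in the blue bowl at (92,205). I'll do one quick stillness and bowl check, then hand in.

```bash
python3 -c "
from h import *
def blue(I):
    h=cv2.cvtColor(I,cv2.COLOR_BGR2HSV);m=cv2.inRange(h,(98,110,30),(118,255,255))[170:215,205:260]
    y,x=np.nonzero(m);return x.min()+205,y.min()+170,y.max()+170
def yel(I):
    h=cv2.cvtColor(I,cv2.COLOR_BGR2HSV);m=cv2.inRange(h,(20,120,60),(35,255,255))[170:215,205:265]
    y,x=np.nonzero(m);return x.mean()+205,y.mean()+170,len(x)
f=lambda:optics.grab_frame('scene')[...,::-1].copy()
I0=cv2.resize(cv2.imread('pics/scene0.png'),(512,384),interpolation=cv2.INTER_AREA)
a=f()
for _ in range(6): b=f()
for i in(I0,a,b):print(blue(i),yel(i))
arm.job_done()
"
```

```text
(np.int64(217), np.int64(181), np.int64(209)) (np.float64(260.2), np.float64(180.875), 40)
(np.int64(216), np.int64(181), np.int64(209)) (np.float64(238.9156626506024), np.float64(197.53012048192772), 83)
(np.int64(216), np.int64(181), np.int64(209)) (np.float64(238.9156626506024), np.float64(197.53012048192772), 83)
the job is handed in; nothing more can be done
```

The lemon is in the blue bowl, the lid is shut and the hand is clear; I handed the job in at about 10.4 s.

- **Pressing:** I pressed the lever pad down with the closed fingertips to its firm stop. The stop came at TCP z = 0.182 m, where the force rose to about 30 N. The lid lifted fully and the lemon rolled into the bowl.
- **Release:** I let the lever up slowly over about 4 s, with the fingertips on the pad until the force reached zero. Then I lifted the hand away.

**Last checks:**
- In the scene view the pad is back at its starting pixel and the lid looks shut.
- The lemon is at rest in the bowl, and the bowl's outline is within 1 px of where it started.
- The other kitchen things look unmoved in the pictures, but I did not measure them one by one. The side camera's view of the outlet was blocked by the arm at the end, so it could not confirm the lid or lemon.
- No check failed or disagreed.

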